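# Move the lift-off flap to the bread bin that holds the rolls

### The job

The bread rolls are in the cream bin, which has no flap, while the only flap hangs on the empty green bin. Squeeze the flap's two black grip plates together to draw its sprung hinge pin, lift the flap off the green bin and drop it gently into the hinge shoes of the cream bin, wooden knob facing out; those shoes are adjustable and may have been set a little off, so feel for the keyways and the seat. Let the pin spring home so that the flap hangs freely and cannot be lifted out, never force the shoes of either bin, and leave everything else on the worktop alone.

Things in the scene. Friction and masses are not known exactly. Their poses are not given: they have to be found in the camera images.
- flap_grip (a point): Grip point of the flap: midway between its two upright black grip plates when squeezed, 32 mm above the hinge axis, mid-width; axes as flap. Plates 22 mm wide (x), 6 thick (y), from 5 to 47 mm above the axis. Outer faces: fixed plate y=-16 mm; pin's plate y=+28 at rest, +16 drawn. Close along y, centred here: 44 mm over both, 32 squeezed. Rods below the fingers rise to 7 mm above the axis.
- flap: Loose walnut flap, 0.2-0.33 kg. Origin on its hinge axis, mid-width; y along the axis, z up, -x its outer face. Panel 150 mm wide, 10 thick, from 4 to 107 mm below the axis. At the -y end a fixed 6 mm steel stub stands 8 mm past the panel; at the +y end the 6 mm sprung pin stands out 18 mm (drawn: 6).
- flap_pin (a joint): How far the sprung pin is drawn (m): 0 fully out, 0.012 fully drawn to its stop. The spring pushes it out with 4 N at 0, 8.5 N at 0.012; it springs out when let go. A grip of 15 to 30 N draws it fully and carries the flap.
- flap_knob (a point): Front of the flap's 22 mm round wooden knob, 28 mm out (-x) from the flap's middle plane, 80 mm below the hinge axis, mid-width.
- green_bin: Fixed sage-green steel bin, empty, 204 mm wide (y), 200 deep (x), 132 high; the flap hangs in its shoes at the start. Origin: centre of the underside; open front towards its own -x; z up. Built as the cream bin, shoes exactly in their nominal place: hinge axis along y at x=-128, z=125 mm. Lifted 40 mm, the flap can come forwards. Wall cabinets hang over the bins' backs, 0.48 m up.
- cream_bin: Fixed cream steel bin with bread rolls inside and no flap; size, origin and axes as the green bin. Its two shoes are clamped in slotted brackets: together they may sit up to 8 mm forward or back and 10 mm higher or lower than nominal, which no reading shows; find keyway and seat by feel. More than 20 N between flap and shoes counts as forcing, on either bin.
- cream_hinge (a point): Nominal middle of the cream bin's hinge axis (bin x=-128, z=125 mm; axes as the bin). Black nylon shoes at both ends: inner faces y=+-78 mm, 34 mm along x, tops 30 mm above the axis; steel brackets outside them reach 38 mm above it. In each inner face an upright keyway, open at the top: 9 mm wide, 7 deep; it ends in a seat that holds stub and pin centred on the axis.
- cream_eye (a point): Middle of the eye in the cream bin's left (+y) shoe, nominal, in the keyway's floor, 85 mm along y from the hinge middle. Each shoe has one at the foot of its keyway: 9 mm wide, 8 high, 12 deeper than the keyway floor, level with its seat. A drawn pin fits the keyway; let out, it enters the eye only when within 2 mm above the seat, and then holds the flap in.
- jar_flour: Clip-top jar with a white filling, 165 mm high, behind the bins; bystander. Origin: centre of its underside.
- jar_oats: Low clip-top jar, 69 mm high, behind the bins; bystander. Origin: centre of its underside.
- pepper_grinder: Small pepper grinder, 112 mm high, behind the bins; bystander. Origin: centre of its underside.
- oil_bottle_old: Square clear bottle, black cap, 170 mm high, behind the bins; bystander. Origin: centre of its underside.

How it is judged (in metres and radians):
On the way:
1. the flap is lifted off the green bin, its pin drawn by the squeezed plates (z of flap in the frame of green_bin above 0.162 m and value of joint flap_pin above 0.008 m), for 0.1 s.
At the end, for the whole second after the job is handed in: The flap hangs in both hinge shoes of the cream bin: its hinge axis within 11 mm of the bin's nominal axis fore and aft, 14 mm in height and 6 mm sideways, parallel to it to 0.04 rad; knob to the front, upright within 0.2 rad, the sprung pin out to within 3 mm (caught in the eye), at rest (x of flap in the frame of cream_bin between -0.139 and -0.117 m and y of flap in the frame of cream_bin between -0.006 and 0.006 m and z of flap in the frame of cream_bin between 0.111 and 0.139 m and x of flap_knob in the frame of cream_bin below -0.14 m and angle between the y axis of flap and the y axis of cream_bin, either way round below 0.04 rad and angle between flap's own z axis and vertical below 0.2 rad and value of joint flap_pin below 0.003 m and linear speed of flap below 0.05 m/s); the robot touches nothing.
It fails at once if the hinge shoes of the green bin are forced (more than 20 N between flap and bin) (contact force between flap and green_bin above 20 N).
It fails at once if the hinge shoes of the cream bin are forced (more than 20 N between flap and bin) (contact force between flap and cream_bin above 20 N).
It fails at once if a bystander is moved by more than 20 mm (distance of any of jar_flour, jar_oats, pepper_grinder, oil_bottle_old from where it was at the start of the episode above 0.02 m).
It also fails if it takes over 72 s, if anything falls off the work surface, if the arm or the gripper's body presses on something with over 40 N, if the wrist force passes 120 N, or if a joint passes its speed limit or range.

### The arm

A 6-joint arm with a two-finger parallel gripper is mounted at the origin on a cart in front of the work surface, level with it; the furniture and walls round the work are solid. World frame = base frame: x ahead of the robot, y to its left, z up, the work surface at z = 0. Lengths are in m, angles in degrees, forces in N, time in s.
With the tool pointing down it reaches from about 0.3 to 1 m from the base axis. Payload 5.1 kg.
Tool frame: the origin (TCP) lies between the finger pads; the fingertips stand 25 mm ahead of it and the grasp point (between the pads) lies 6 mm ahead of it; z points along the fingers, y is the line along which they close (so a half turn about z gives the same grasp; the last joint's range is limited). The gripper opens to 95 mm and grips with 3 to 60 N. Pads are 20 mm wide; open, the fingers measure 119 mm over their backs; the gripper's body (75 mm by 180 mm) begins 59 mm behind the grasp point.
Start: joints at [-74.748, 7.093, 94.555, -0, 78.352, -4.733], TCP at [0.222, -0.611, 0.24] pointing down, gripper open.
Joint ranges: [-149.61, 149.61], [-58.7, 133.49], [1.44, 155.28], [-77.14, 257.14], [18.33, 153.61], [-166.67, 166.67]. Speed limits (degrees/s): [147.25, 147.25, 180, 180, 180, 180].

### API

Orientations are given as a 3x3 rotation matrix whose columns are the frame's x, y, z axes.
In Python, from plant import status, vision, arm gives the robot as it stands.
- The arm moves only by the shell command python3 -m inch 'ROWS' [FORCE]. ROWS is JSON, a list of rows, each an object of numbers: "dx", "dy", "dz": the shift along the tool's x, y, z scaled (see below); "ax", "ay", "az": the turn, a rotation vector about the tool's x, y, z scaled (see below); "gripper": the closure, from 0 (fully open) to 1 (shut). A call has 1 to 20 rows; each row is the pose to reach, as a shift and turn from the pose commanded when the call began, along the tool's axes at that moment; what a row does not reach only later rows make up. The controller multiplies each number of a shift by 50 cm and each number of a turn by 45 degrees. A row lasts 1/12 s, in which the tool goes at most 41.7 mm and 7.16 degrees, less where a joint would pass 70% of its speed; a pose out of reach is approached as far as the arm can. A call with a number of a shift or a turn outside -1 to 1 is refused whole. A call with a gripper value outside its range is refused whole. The fingers move at their own pace and stop on an object; FORCE is the grip in N (left out, the last holds). Time passes only in rows, so rows that repeat a pose let the fingers close. It gives the time, the measured TCP pose, the force, the opening and the grip force at its end, in the units of the state.
- status.sense(): the state, without advancing time (a new reading comes with each control period).
- vision.grab_frame(name): name is "scene" or "top"; returns a dict with "img" (420x560x3 uint8, red, green, blue), "intrinsics" (3x3 intrinsics, pixels), "world_from_camera" (4x4, takes a point from camera to world coordinates). Camera axes: x right, y up, looking along -z (the intrinsics and any distortion apply to the point x, -y, -z); pixel columns grow to the right and rows downward; lengths in m; the calibration is good to about 2 mm. A picture is of the moment at which its call begins. There is no depth.
- arm.close_job(): hands the job in; it is judged then, once.
The state is a dict: "t": time; "qpos": joint angles; "qvel": joint speeds; "effort": joint torques, N m; "tcp_pos": TCP position; "tcp_rot": TCP orientation; "ft_force": force on the tool from outside, world axes, zero at the start; "torque": the same for the moment, N m; "grip_width": finger opening in m; "grip_force": force on a finger pad.
Only numpy, scipy, OpenCV 4.12 (cv2) and the standard library are available. Lean on these libraries where they do the work, as an engineer would, in place of code of your own. Each camera call takes 0.05 s, during which the arm holds its last target. There are 200 camera calls.

## Working session

There is one attempt and no reset: what is moved stays moved. The work goes in short steps, Python scripts to look and compute and a shell command to move; the robot and the scene stay as the last step left them, time stands still between calls to the robot, and variables do not carry over. Pictures are saved under pics/ and viewed, at most 10 in all, crops included, and the job is handed in when it is done.

```bash
mkdir -p pics; ls; python3 - <<'E'
from plant import status, vision
import cv2, numpy as np
for n in ("scene","top"):
    f=vision.grab_frame(n); cv2.imwrite(f"pics/{n}0.png",f["img"][:,:,::-1]); np.savez(f"pics/{n}0.npz",**f)
    print(n,f["intrinsics"].round(1).tolist(),f["world_from_camera"].round(4).tolist())
s=status.sense();print({k:np.round(v,3).tolist() for k,v in s.items()})
E
```

```text
pics
scene [[425.3, 0.0, 279.3], [0.0, 425.3, 206.4], [0.0, 0.0, 1.0]] [[-0.9331, 0.2225, -0.2827, 0.3627], [-0.3595, -0.6016, 0.7133, 0.638], [-0.0114, 0.7672, 0.6413, 0.6949], [0.0, 0.0, 0.0, 1.0]]
top [[519.0, 0.0, 282.9], [0.0, 519.0, 211.4], [0.0, 0.0, 1.0]] [[-0.3679, 0.8869, -0.2793, 0.2326], [-0.9299, -0.3518, 0.1078, 0.116], [-0.0027, 0.2994, 0.9541, 1.3357], [0.0, 0.0, 0.0, 1.0]]
{'t': 0.1, 'qpos': [-74.748, 7.13, 94.626, -0.002, 78.352, -4.734], 'qvel': [0.062, -0.151, -0.024, -0.031, -0.095, 0.067], 'effort': [0.001, -41.888, -36.11, 0.078, 0.046, -0.0], 'tcp_pos': [0.222, -0.61, 0.239], 'tcp_rot': [[0.94, 0.342, -0.001], [0.342, -0.94, 0.002], [0.0, -0.002, -1.0]], 'ft_force': [0.311, 0.275, -0.273], 'torque': [0.007, 0.027, 0.036], 'grip_force': 0.0, 'grip_width': 0.095}
```

View pics/scene0.png

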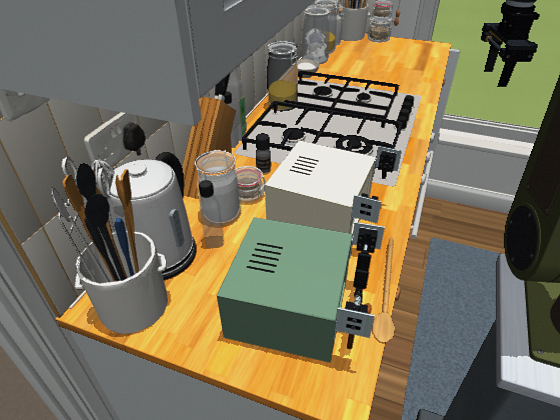

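View pics/top0.png

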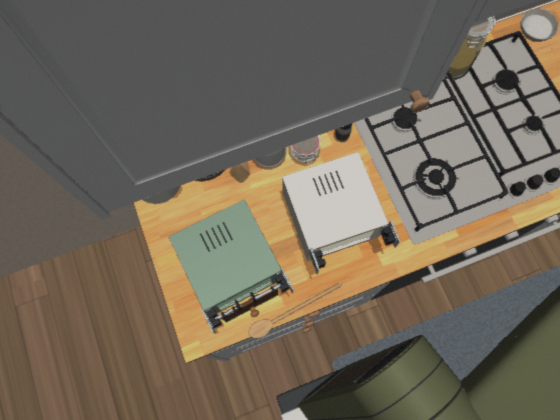

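The pictures show the green bin (top view about 230,258) with the flap at its front, and the cream bin (335,205) without one. The spoon lies in front of the bins. I'll zoom in for corner measurements.

```bash
python3 - <<'E'
import cv2
a=cv2.imread("pics/top0.png")[140:345,155:410]; cv2.imwrite("pics/topc.png",cv2.resize(a,None,fx=3,fy=2.9,interpolation=cv2.INTER_CUBIC))
a=cv2.imread("pics/scene0.png")[135:360,215:415]; cv2.imwrite("pics/scenec.png",cv2.resize(a,None,fx=2.65,fy=2.65,interpolation=cv2.INTER_CUBIC))
E
```

```text
(no output)
```

View pics/topc.png

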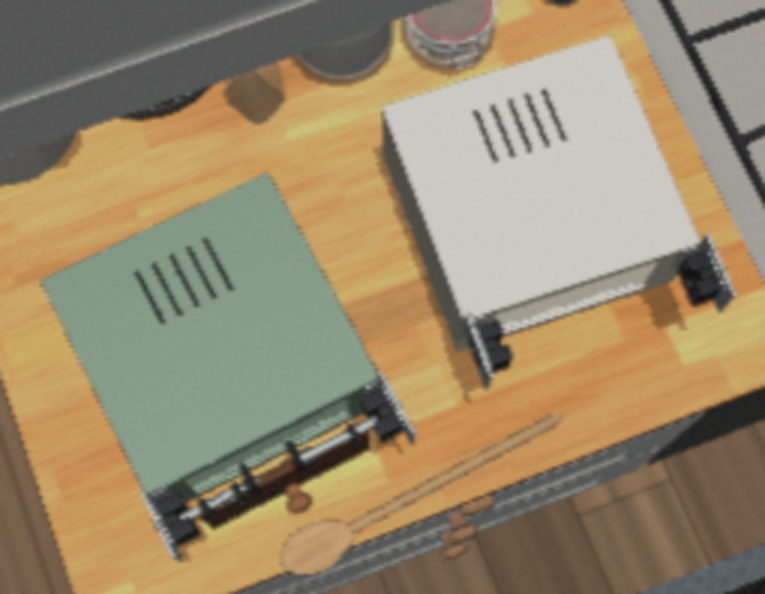

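View pics/scenec.png

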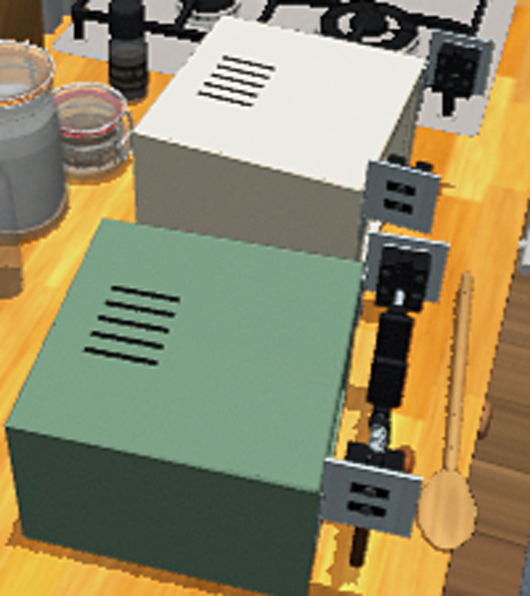

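Crops: green roof corners in the top crop (43,282), (268,174), (380,380), (150,497). Cream roof corners (384,108), (612,38), (700,240), (462,320). In the scene crop the flap's black grip plates are at about (390,350). Now I'll fit the bin poses.

```bash
cat > fit.py <<'E'
import numpy as np
from scipy.optimize import least_squares
C={n:np.load(f"pics/{n}0.npz") for n in("top","scene")}
def proj(n,P):
    c=C[n];T=np.linalg.inv(c["world_from_camera"]);p=np.atleast_2d(P)@T[:3,:3].T+T[:3,3]
    q=np.c_[p[:,0],-p[:,1],-p[:,2]]@c["intrinsics"].T;return q[:,:2]/q[:,2:]
off={"top":((155,140),(3,2.9)),"scene":((215,135),(2.65,2.65))}
un=lambda n,p:(np.array(p)+.5)/off[n][1]-.5+off[n][0]
px={"green":{"top":[(43,282),(268,174),(380,380),(150,497)],"scene":[(8,428),(102,218),(363,263),(318,488)]},
"cream":{"top":[(384,108),(612,38),(700,240),(462,320)],"scene":[(135,133),(232,14),(427,60),(363,190)]}}
K=np.array([[.1,.102],[.1,-.102],[-.1,-.102],[-.1,.102]])
def model(v,P):
    c,s=np.cos(v[2]),np.sin(v[2]);P=np.atleast_2d(P);return np.c_[v[0]+c*P[:,0]-s*P[:,1],v[1]+s*P[:,0]+c*P[:,1],P[:,2]]
if __name__=="__main__":
  for b in px:
    for cams in(("top",),("scene",),("top","scene")):
      for z0 in(.132,):
        K3=np.c_[K,np.full(4,z0)]
        f=lambda v:np.concatenate([(proj(n,model(v,K3))-un(n,px[b][n])).ravel() for n in cams])
        r=least_squares(f,[.5,0,-.3]);v=r.x
        print(b,cams,v.round(4),"yaw",np.degrees(v[2]).round(2),"rms",np.sqrt((r.fun**2).mean()).round(2),"hinge",model(v,[[-.128,0,.125]]).round(4))
    print(r.fun.round(1).tolist())
E
python3 fit.py
```

```text
green ('top',) [0.5383 0.1466 0.1094] yaw 6.27 rms 0.66 hinge [[0.4111 0.1327 0.125 ]]
green ('scene',) [0.5389 0.1496 0.1149] yaw 6.58 rms 1.14 hinge [[0.4117 0.1349 0.125 ]]
green ('top', 'scene') [0.5388 0.1482 0.1125] yaw 6.45 rms 1.05 hinge [[0.4116 0.1339 0.125 ]]
[-1.5, 0.2, -0.4, -0.5, 0.6, -0.3, -1.3, 0.7, -1.4, -1.6, -0.1, -1.0, 1.0, -1.5, 1.7, 0.8]
cream ('top',) [ 0.5666 -0.1484 -0.0476] yaw -2.73 rms 0.82 hinge [[ 0.4387 -0.1424  0.125 ]]
cream ('scene',) [ 0.5625 -0.1454 -0.0639] yaw -3.66 rms 1.19 hinge [[ 0.4348 -0.1372  0.125 ]]
cream ('top', 'scene') [ 0.5646 -0.1477 -0.0545] yaw -3.13 rms 1.23 hinge [[ 0.4368 -0.1407  0.125 ]]
[-0.7, -0.4, 0.2, -0.2, 0.6, 2.5, -0.0, 1.2, -1.1, -1.6, -2.9, -0.9, 1.0, -1.2, 0.4, -0.1]
```

```bash
cat > edge.py <<'E'
from fit import *
import cv2
from scipy.ndimage import map_coordinates
def refine(b,v,cams,skip={},halfs=(4,2.5,2.5)):
    for h in halfs:
        obs=[]
        for n in cams:
            g=cv2.GaussianBlur(C[n]["img"],(0,0),.7).astype(float)
            for e in range(4):
                if e in skip.get(n,()):continue
                for t in np.linspace(.08,.92,40):
                    A,B=K[e],K[(e+1)%4]; P=np.r_[A+(B-A)*t,.132];Q=np.r_[A+(B-A)*(t+.02),.132]
                    p,q=proj(n,model(v,[P,Q])); d=(q-p)/np.linalg.norm(q-p); nn=np.array([-d[1],d[0]])
                    s=np.arange(-h,h+.01,.1); x=p[0]+s*nn[0];y=p[1]+s*nn[1]
                    pr=np.stack([map_coordinates(g[:,:,k],[y,x],order=1) for k in range(3)],1)
                    gr=np.linalg.norm(np.gradient(pr,axis=0),axis=1); i=gr.argmax()
                    if gr[i]>1.0: obs.append((n,e,P,p+s[i]*nn,nn))
        f=lambda w:np.array([(proj(o[0],model(w,[o[2]]))[0]-o[3])@o[4] for o in obs])
        r=least_squares(f,v,loss="soft_l1",f_scale=.3);v=r.x
    res=f(v); print(b,cams,v.round(4),"yaw",np.degrees(v[2]).round(2),"hinge",model(v,[[-.128,0,.125]]).round(4)[0],
      [(n[0],e,round(float(np.median([x for x,o in zip(res,obs) if o[0]==n and o[1]==e] or [9])),2)) for n in cams for e in range(4)])
    return v
if __name__=="__main__":
  for b,v in(("green",[.5388,.1482,.1125]),("cream",[.5646,-.1477,-.0545])):
    for c in(("top",),("scene",),("top","scene")): w=refine(b,v,c)
    refine(b,v,("top","scene"),{"top":(2,),"scene":(2,)})
E
python3 edge.py
```

```text
green ('top',) [0.5412 0.1475 0.1077] yaw 6.17 hinge [0.4139 0.1338 0.125 ] [('t', 0, -0.2), ('t', 1, -0.0), ('t', 2, -0.29), ('t', 3, -0.05)]
green ('scene',) [0.5376 0.1504 0.1076] yaw 6.17 hinge [0.4103 0.1367 0.125 ] [('s', 0, 0.28), ('s', 1, -0.29), ('s', 2, 1.03), ('s', 3, -0.22)]
green ('top', 'scene') [0.5391 0.1489 0.1072] yaw 6.14 hinge [0.4119 0.1352 0.125 ] [('t', 0, 0.49), ('t', 1, 0.58), ('t', 2, -1.04), ('t', 3, -0.77), ('s', 0, -0.41), ('s', 1, -0.92), ('s', 2, 1.61), ('s', 3, 0.63)]
green ('top', 'scene') [0.539  0.1489 0.107 ] yaw 6.13 hinge [0.4118 0.1353 0.125 ] [('t', 0, 0.51), ('t', 1, 0.69), ('t', 2, 9.0), ('t', 3, -0.8), ('s', 0, -0.31), ('s', 1, -0.9), ('s', 2, 9.0), ('s', 3, 0.6)]
cream ('top',) [ 0.5672 -0.1477 -0.0461] yaw -2.64 hinge [ 0.4394 -0.1418  0.125 ] [('t', 0, -0.28), ('t', 1, -0.01), ('t', 2, -0.29), ('t', 3, -0.04)]
cream ('scene',) [ 0.5655 -0.1442 -0.0458] yaw -2.62 hinge [ 0.4376 -0.1384  0.125 ] [('s', 0, -0.28), ('s', 1, -0.11), ('s', 2, -0.23), ('s', 3, -0.08)]
cream ('top', 'scene') [ 0.5663 -0.1469 -0.0457] yaw -2.62 hinge [ 0.4384 -0.1411  0.125 ] [('t', 0, 0.11), ('t', 1, 0.2), ('t', 2, -0.71), ('t', 3, -0.32), ('s', 0, -0.71), ('s', 1, -0.7), ('s', 2, 0.21), ('s', 3, 0.7)]
cream ('top', 'scene') [ 0.5656 -0.147  -0.0435] yaw -2.49 hinge [ 0.4377 -0.1415  0.125 ] [('t', 0, 0.39), ('t', 1, 0.09), ('t', 2, 9.0), ('t', 3, -0.39), ('s', 0, -0.45), ('s', 1, -0.81), ('s', 2, 9.0), ('s', 3, 0.81)]
```

```bash
cat > plan.py <<'E'
import sys,numpy as np
from plant import status
from scipy.spatial.transform import Rotation as R
s=status.sense();p=np.array(s["tcp_pos"]);M=np.array(s["tcp_rot"])
if len(sys.argv)>4:
    t=np.array(list(map(float,sys.argv[1:4])));y=np.radians(float(sys.argv[4]))
    T=np.c_[[np.cos(y),np.sin(y),0],[np.sin(y),-np.cos(y),0],[0,0,-1]]
    print("d",(M.T@(t-p)/.5).round(4),"a",(np.degrees(R.from_matrix(M.T@T).as_rotvec())/45).round(4),"dist",np.linalg.norm(t-p).round(3))
yaw=np.degrees(np.arctan2(M[1,0],M[0,0]))
print("t",round(s["t"],2),"p",p.round(4),"yaw",yaw.round(2),"tilt",M[:2,2].round(4),"F",np.round(s["ft_force"],2),"T",np.round(s["torque"],2),"w",round(s["grip_width"],4),"g",round(s["grip_force"],1))
E
python3 plan.py .412 .136 .25 6.17
```

```text
d [ 0.8674 -1.273  -0.0205] a [-2.40e-03  1.00e-04  3.07e-01] dist 0.77
t 0.1 p [ 0.222  -0.6104  0.2385] yaw 19.99 tilt [-0.0005  0.0018] F [ 0.31  0.27 -0.27] T [0.01 0.03 0.04] w 0.0955 g 0.0
```

```bash
r='{"dx":0.68,"dy":-1,"dz":-0.02,"az":0.307}'; python3 -m inch '[{"dx":0.68,"dy":-1,"dz":-0.02,"az":0.307},{"dx":0.68,"dy":-1,"dz":-0.02,"az":0.307},{"dx":0.68,"dy":-1,"dz":-0.02,"az":0.307},{"dx":0.68,"dy":-1,"dz":-0.02,"az":0.307},{"dx":0.68,"dy":-1,"dz":-0.02,"az":0.307},{"dx":0.68,"dy":-1,"dz":-0.02,"az":0.307},{"dx":0.68,"dy":-1,"dz":-0.02,"az":0.307},{"dx":0.68,"dy":-1,"dz":-0.02,"az":0.307},{"dx":0.68,"dy":-1,"dz":-0.02,"az":0.307},{"dx":0.68,"dy":-1,"dz":-0.02,"az":0.307},{"dx":0.68,"dy":-1,"dz":-0.02,"az":0.307},{"dx":0.68,"dy":-1,"dz":-0.02,"az":0.307},{"dx":0.68,"dy":-1,"dz":-0.02,"az":0.307},{"dx":0.68,"dy":-1,"dz":-0.02,"az":0.307},{"dx":0.68,"dy":-1,"dz":-0.02,"az":0.307},{"dx":0.68,"dy":-1,"dz":-0.02,"az":0.307},{"dx":0.68,"dy":-1,"dz":-0.02,"az":0.307},{"dx":0.68,"dy":-1,"dz":-0.02,"az":0.307}]'; python3 plan.py .412 .136 .25 6.17
```

```text
d [ 0.8674 -1.273  -0.0205] a [-2.40e-03  1.00e-04  3.07e-01] dist 0.77
t 0.1 p [ 0.222  -0.6104  0.2385] yaw 19.99 tilt [-0.0005  0.0018] F [ 0.31  0.27 -0.27] T [0.01 0.03 0.04] w 0.0955 g 0.0invalid input
```

```bash
python3 -m inch '[{"dx":0.2,"dy":-0.3,"dz":-0.02,"ax":0,"ay":0,"az":0.3,"gripper":0},{"dx":0.2,"dy":-0.3,"dz":-0.02,"ax":0,"ay":0,"az":0.3,"gripper":0},{"dx":0.68,"dy":-1,"dz":-0.02,"ax":0,"ay":0,"az":0.3,"gripper":0},{"dx":0.68,"dy":-1,"dz":-0.02,"ax":0,"ay":0,"az":0.3,"gripper":0},{"dx":0.68,"dy":-1,"dz":-0.02,"ax":0,"ay":0,"az":0.3,"gripper":0},{"dx":0.68,"dy":-1,"dz":-0.02,"ax":0,"ay":0,"az":0.3,"gripper":0},{"dx":0.68,"dy":-1,"dz":-0.02,"ax":0,"ay":0,"az":0.3,"gripper":0},{"dx":0.68,"dy":-1,"dz":-0.02,"ax":0,"ay":0,"az":0.3,"gripper":0},{"dx":0.68,"dy":-1,"dz":-0.02,"ax":0,"ay":0,"az":0.3,"gripper":0},{"dx":0.68,"dy":-1,"dz":-0.02,"ax":0,"ay":0,"az":0.3,"gripper":0},{"dx":0.68,"dy":-1,"dz":-0.02,"ax":0,"ay":0,"az":0.3,"gripper":0},{"dx":0.68,"dy":-1,"dz":-0.02,"ax":0,"ay":0,"az":0.3,"gripper":0},{"dx":0.68,"dy":-1,"dz":-0.02,"ax":0,"ay":0,"az":0.3,"gripper":0},{"dx":0.68,"dy":-1,"dz":-0.02,"ax":0,"ay":0,"az":0.3,"gripper":0},{"dx":0.68,"dy":-1,"dz":-0.02,"ax":0,"ay":0,"az":0.3,"gripper":0},{"dx":0.68,"dy":-1,"dz":-0.02,"ax":0,"ay":0,"az":0.3,"gripper":0},{"dx":0.68,"dy":-1,"dz":-0.02,"ax":0,"ay":0,"az":0.3,"gripper":0}]'; python3 plan.py .412 .136 .25 6.17
```

```text
t: 1.52
tcp_pos: [0.3706, -0.0238, 0.2493]
tcp_rot: [[0.993, 0.116, -0.001], [0.116, -0.993, -0.0], [-0.001, 0.0, -1.0]]
ft_force: [0.3, 0.0, -0.3]
grip_width: 0.095
grip_force: 0.0
d [ 0.1195 -0.3077 -0.0016] a [0.0002 0.001  0.0115] dist 0.165
t 1.52 p [ 0.3706 -0.0238  0.2493] yaw 6.69 tilt [-0.0007 -0.0003] F [ 0.28  0.02 -0.31] T [0.06 0.06 0.04] w 0.095 g 0.0
```

```bash
python3 -m inch '[{"dx":0.12,"dy":-0.308,"dz":0,"ax":0,"ay":0,"az":0.0115,"gripper":0},{"dx":0.12,"dy":-0.308,"dz":0,"ax":0,"ay":0,"az":0.0115,"gripper":0},{"dx":0.12,"dy":-0.308,"dz":0,"ax":0,"ay":0,"az":0.0115,"gripper":0},{"dx":0.12,"dy":-0.308,"dz":0,"ax":0,"ay":0,"az":0.0115,"gripper":0},{"dx":0.12,"dy":-0.308,"dz":0,"ax":0,"ay":0,"az":0.0115,"gripper":0},{"dx":0.12,"dy":-0.308,"dz":0,"ax":0,"ay":0,"az":0.0115,"gripper":0},{"dx":0.12,"dy":-0.308,"dz":0,"ax":0,"ay":0,"az":0.0115,"gripper":0}]'>/dev/null; python3 plan.py .412 .136 .163 6.17; python3 - <<'E'
from plant import vision
import cv2
a=vision.grab_frame("scene")["img"][190:370,270:430,::-1]
cv2.imwrite("pics/s1.png",cv2.resize(a,None,fx=3.3,fy=3.3,interpolation=cv2.INTER_CUBIC))
E
```

```text
d [-0.0013 -0.0046  0.1724] a [ 0.0011  0.0015 -0.006 ] dist 0.086
t 2.1 p [0.413  0.1339 0.2492] yaw 5.9 tilt [-0.0011 -0.0009] F [-0.32  0.77 -0.53] T [-0.03 -0.   -0.04] w 0.0951 g 0.0
```

View pics/s1.png

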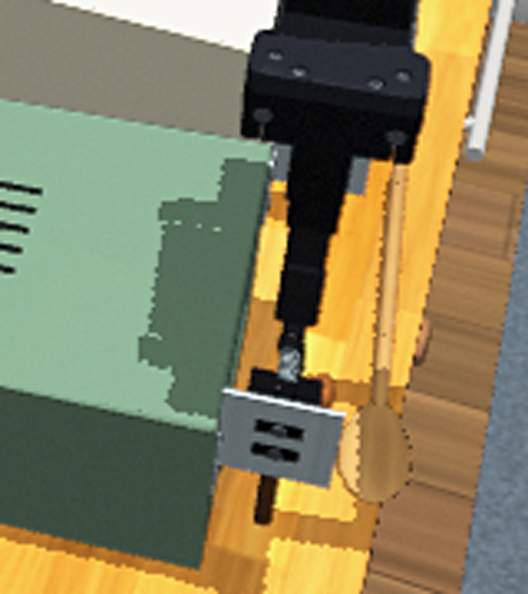

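The open fingers hang in line with the flap's plates and pin rod (about 300,300 in the crop), clear of the shoes. Descending.

```bash
python3 -m inch '[{"dx":-0.001,"dy":-0.004,"dz":0.05,"ax":0,"ay":0,"az":-0.006,"gripper":0},{"dx":-0.001,"dy":-0.004,"dz":0.1,"ax":0,"ay":0,"az":-0.006,"gripper":0},{"dx":-0.001,"dy":-0.004,"dz":0.13,"ax":0,"ay":0,"az":-0.006,"gripper":0},{"dx":-0.001,"dy":-0.004,"dz":0.15,"ax":0,"ay":0,"az":-0.006,"gripper":0},{"dx":-0.001,"dy":-0.004,"dz":0.16,"ax":0,"ay":0,"az":-0.006,"gripper":0},{"dx":-0.001,"dy":-0.004,"dz":0.17,"ax":0,"ay":0,"az":-0.006,"gripper":0},{"dx":-0.001,"dy":-0.004,"dz":0.17,"ax":0,"ay":0,"az":-0.006,"gripper":0},{"dx":-0.001,"dy":-0.004,"dz":0.17,"ax":0,"ay":0,"az":-0.006,"gripper":0}]'>/dev/null; python3 plan.py .412 .136 .163 6.17
```

```text
d [-0.0018  0.0013  0.005 ] a [-0.0001 -0.0018  0.0006] dist 0.003
t 2.82 p [0.4128 0.1367 0.1655] yaw 6.2 tilt [0.0014 0.0002] F [ 0.85  0.13 -0.49] T [0.03 0.03 0.02] w 0.0953 g 0.0
```

```bash
python3 -m inch '[{"dx":-0.001,"dy":0,"dz":0.003,"ax":0,"ay":0,"az":0,"gripper":0.3},{"dx":-0.001,"dy":0,"dz":0.003,"ax":0,"ay":0,"az":0,"gripper":0.4},{"dx":-0.001,"dy":0,"dz":0.003,"ax":0,"ay":0,"az":0,"gripper":0.4},{"dx":-0.001,"dy":0,"dz":0.003,"ax":0,"ay":0,"az":0,"gripper":0.4},{"dx":-0.001,"dy":0,"dz":0.003,"ax":0,"ay":0,"az":0,"gripper":0.4},{"dx":-0.001,"dy":0,"dz":0.003,"ax":0,"ay":0,"az":0,"gripper":0.4}]' 15 >/dev/null; python3 plan.py; python3 -m inch '[{"dx":0,"dy":0,"dz":0,"ax":0,"ay":0,"az":0,"gripper":0.6},{"dx":0,"dy":0,"dz":0,"ax":0,"ay":0,"az":0,"gripper":0.6},{"dx":0,"dy":0,"dz":0,"ax":0,"ay":0,"az":0,"gripper":0.6}]' 15 >/dev/null; python3 plan.py;  python3 -m inch '[{"dx":0,"dy":0,"dz":0,"ax":0,"ay":0,"az":0,"gripper":0.8},{"dx":0,"dy":0,"dz":0,"ax":0,"ay":0,"az":0,"gripper":0.8},{"dx":0,"dy":0,"dz":0,"ax":0,"ay":0,"az":0,"gripper":0.8},{"dx":0,"dy":0,"dz":0,"ax":0,"ay":0,"az":0,"gripper":0.8},{"dx":0,"dy":0,"dz":0,"ax":0,"ay":0,"az":0,"gripper":0.8}]' 15 >/dev/null; python3 plan.py
```

```text
t 3.32 p [0.4118 0.137  0.1633] yaw 6.25 tilt [0.0002 0.    ] F [ 0.08  0.81 -0.63] T [0.02 0.02 0.01] w 0.0608 g 0.0
t 3.57 p [0.4117 0.1372 0.1631] yaw 6.23 tilt [-0.0001  0.0009] F [ 0.63 -0.01  0.04] T [ 0.   -0.03 -0.02] w 0.0428 g 5.2
t 3.98 p [0.4117 0.137  0.1631] yaw 6.23 tilt [-0.0002  0.0002] F [-0.37  0.65 -1.47] T [0.29 0.1  0.04] w 0.0319 g 15.0
```

```bash
python3 -m inch '[{"dx":0,"dy":0,"dz":0,"ax":0,"ay":0,"az":0,"gripper":0.8},{"dx":0,"dy":0,"dz":0,"ax":0,"ay":0,"az":0,"gripper":0.8},{"dx":0,"dy":0,"dz":-0.004,"ax":0,"ay":0,"az":0,"gripper":0.8},{"dx":0,"dy":0,"dz":-0.008,"ax":0,"ay":0,"az":0,"gripper":0.8},{"dx":0,"dy":0,"dz":-0.012,"ax":0,"ay":0,"az":0,"gripper":0.8},{"dx":0,"dy":0,"dz":-0.012,"ax":0,"ay":0,"az":0,"gripper":0.8},{"dx":0,"dy":0,"dz":-0.012,"ax":0,"ay":0,"az":0,"gripper":0.8}]' 22 >/dev/null; python3 plan.py; python3 -m inch '[{"dx":0,"dy":0,"dz":-0.01,"ax":0,"ay":0,"az":0,"gripper":0.8},{"dx":0,"dy":0,"dz":-0.02,"ax":0,"ay":0,"az":0,"gripper":0.8},{"dx":0,"dy":0,"dz":-0.02,"ax":0,"ay":0,"az":0,"gripper":0.8}]' >/dev/null; python3 plan.py
```

```text
t 4.57 p [0.4119 0.1369 0.1693] yaw 6.23 tilt [ 0.0003 -0.0001] F [ 0.29  0.63 -2.08] T [ 0.06  0.07 -0.01] w 0.0316 g 22.0
t 4.82 p [0.4126 0.137  0.1807] yaw 6.24 tilt [0.0024 0.0004] F [ 0.97  0.21 -1.67] T [0.07 0.01 0.  ] w 0.0317 g 22.0
```

```bash
python3 -m inch '[{"dx":0,"dy":0,"dz":-0.02,"ax":0,"ay":0,"az":0,"gripper":0.8},{"dx":0,"dy":0,"dz":-0.04,"ax":0,"ay":0,"az":0,"gripper":0.8},{"dx":0,"dy":0,"dz":-0.06,"ax":0,"ay":0,"az":0,"gripper":0.8},{"dx":0,"dy":0,"dz":-0.08,"ax":0,"ay":0,"az":0,"gripper":0.8},{"dx":0,"dy":0,"dz":-0.1,"ax":0,"ay":0,"az":0,"gripper":0.8},{"dx":0,"dy":0,"dz":-0.1,"ax":0,"ay":0,"az":0,"gripper":0.8},{"dx":0,"dy":0,"dz":-0.1,"ax":0,"ay":0,"az":0,"gripper":0.8}]' >/dev/null; python3 plan.py .32 .1 .23 0
```

```text
d [-0.1916  0.0535  0.0002] a [-0.0004 -0.0027  0.1386] dist 0.099
t 5.4 p [0.4123 0.137  0.2303] yaw 6.24 tilt [0.0021 0.0004] F [-0.59  0.35 -2.72] T [-0.02  0.02  0.04] w 0.0317 g 22.0
```

```bash
python3 -m inch '[{"dx":-0.03,"dy":0,"dz":0,"ax":0,"ay":0,"az":0,"gripper":0.8},{"dx":-0.07,"dy":0,"dz":0,"ax":0,"ay":0,"az":0,"gripper":0.8},{"dx":-0.11,"dy":0,"dz":0,"ax":0,"ay":0,"az":0,"gripper":0.8},{"dx":-0.14,"dy":0,"dz":0,"ax":0,"ay":0,"az":0,"gripper":0.8},{"dx":-0.15,"dy":0,"dz":0,"ax":0,"ay":0,"az":0,"gripper":0.8},{"dx":-0.15,"dy":0,"dz":0,"ax":0,"ay":0,"az":0,"gripper":0.8}]' >/dev/null; python3 plan.py .35 -.136 .228 -2.63
```

```text
d [-0.0309  0.5292  0.0012] a [-0.      0.      0.1975] dist 0.265
t 5.9 p [0.3365 0.1287 0.2286] yaw 6.26 tilt [-0.  0.] F [-0.06  0.01 -2.  ] T [ 0.04  0.01 -0.03] w 0.0318 g 22.0
```

```bash
python3 -m inch '[{"dx":-0.03,"dy":0.05,"dz":0,"ax":0,"ay":0,"az":0.02,"gripper":0.8},{"dx":-0.03,"dy":0.11,"dz":0,"ax":0,"ay":0,"az":0.04,"gripper":0.8},{"dx":-0.03,"dy":0.17,"dz":0,"ax":0,"ay":0,"az":0.06,"gripper":0.8},{"dx":-0.03,"dy":0.23,"dz":0,"ax":0,"ay":0,"az":0.08,"gripper":0.8},{"dx":-0.03,"dy":0.29,"dz":0,"ax":0,"ay":0,"az":0.1,"gripper":0.8},{"dx":-0.03,"dy":0.35,"dz":0,"ax":0,"ay":0,"az":0.13,"gripper":0.8},{"dx":-0.03,"dy":0.41,"dz":0,"ax":0,"ay":0,"az":0.16,"gripper":0.8},{"dx":-0.03,"dy":0.47,"dz":0,"ax":0,"ay":0,"az":0.1975,"gripper":0.8},{"dx":-0.031,"dy":0.51,"dz":0,"ax":0,"ay":0,"az":0.1975,"gripper":0.8},{"dx":-0.031,"dy":0.529,"dz":0,"ax":0,"ay":0,"az":0.1975,"gripper":0.8},{"dx":-0.031,"dy":0.529,"dz":0,"ax":0,"ay":0,"az":0.1975,"gripper":0.8},{"dx":-0.031,"dy":0.529,"dz":0,"ax":0,"ay":0,"az":0.1975,"gripper":0.8},{"dx":-0.031,"dy":0.529,"dz":0,"ax":0,"ay":0,"az":0.1975,"gripper":0.8}]' >/dev/null; python3 plan.py .4385 -.140 .228 -2.63; python3 - <<'E'
from plant import vision
import cv2,numpy as np
out=[]
for n,(r,c) in {"scene":((130,300),(250,420)),"top":((190,360),(250,420))}.items():
    f=vision.grab_frame(n);np.savez(f"pics/{n}2.npz",**f);a=f["img"][r[0]:r[1],c[0]:c[1],::-1]; out.append(cv2.resize(a,(400,400),interpolation=cv2.INTER_CUBIC))
cv2.imwrite("pics/s2.png",np.hstack(out))
E
```

```text
d [0.1759 0.0019 0.0018] a [-0.001   0.0005  0.0008] dist 0.088
t 6.98 p [ 0.3507 -0.1351  0.2289] yaw -2.59 tilt [-0.0004  0.0008] F [-0.12 -0.28 -2.13] T [ 0.02 -0.02 -0.05] w 0.0319 g 22.0
```

View pics/s2.png

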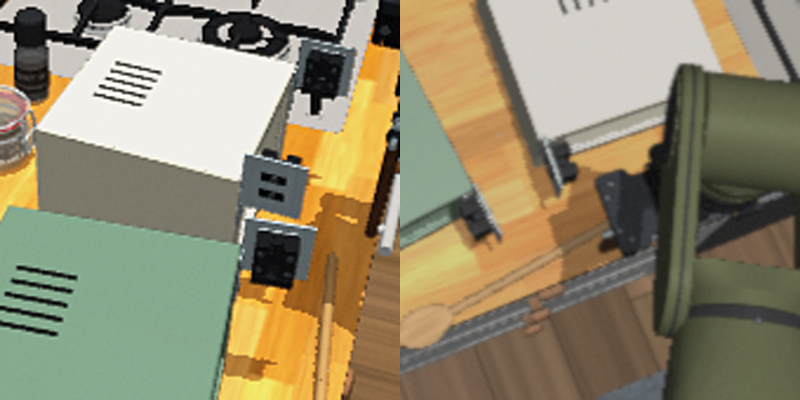

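Flap carried in front of the cream bin, clear of both bins (the scene crop's right edge shows it). Approaching in steps while watching forces.

```bash
python3 -m inch '[{"dx":0.03,"dy":0.001,"dz":0,"ax":0,"ay":0,"az":0,"gripper":0.8},{"dx":0.06,"dy":0.002,"dz":0,"ax":0,"ay":0,"az":0,"gripper":0.8},{"dx":0.09,"dy":0.002,"dz":0,"ax":0,"ay":0,"az":0,"gripper":0.8},{"dx":0.11,"dy":0.002,"dz":0,"ax":0,"ay":0,"az":0,"gripper":0.8},{"dx":0.11,"dy":0.002,"dz":0,"ax":0,"ay":0,"az":0,"gripper":0.8}]' >/dev/null; python3 plan.py
python3 -m inch '[{"dx":0.004,"dy":0,"dz":0,"ax":0,"ay":0,"az":0,"gripper":0.8},{"dx":0.008,"dy":0,"dz":0,"ax":0,"ay":0,"az":0,"gripper":0.8},{"dx":0.012,"dy":0,"dz":0,"ax":0,"ay":0,"az":0,"gripper":0.8},{"dx":0.016,"dy":0,"dz":0,"ax":0,"ay":0,"az":0,"gripper":0.8}]' >/dev/null; python3 plan.py .4385 -.140 .228 -2.63
```

```text
t 7.5 p [ 0.4067 -0.1385  0.2294] yaw -2.5 tilt [0.0006 0.0002] F [-0.52  1.01 -2.62] T [0.07 0.09 0.  ] w 0.0315 g 22.0
d [ 0.0504 -0.0016  0.0025] a [ 0.0001 -0.0003 -0.0004] dist 0.025
t 7.83 p [ 0.4133 -0.1396  0.2292] yaw -2.65 tilt [ 0.0003 -0.0001] F [ 0.07 -0.15 -2.21] T [ 0.04 -0.01  0.02] w 0.0313 g 22.0
```

```bash
python3 -m inch '[{"dx":0.004,"dy":0,"dz":0,"ax":0,"ay":0,"az":0,"gripper":0.8},{"dx":0.008,"dy":0,"dz":0,"ax":0,"ay":0,"az":0,"gripper":0.8},{"dx":0.008,"dy":0,"dz":0,"ax":0,"ay":0,"az":0,"gripper":0.8}]' >/dev/null; python3 plan.py
python3 -m inch '[{"dx":0.004,"dy":0,"dz":0,"ax":0,"ay":0,"az":0,"gripper":0.8},{"dx":0.008,"dy":0,"dz":0,"ax":0,"ay":0,"az":0,"gripper":0.8},{"dx":0.008,"dy":0,"dz":0,"ax":0,"ay":0,"az":0,"gripper":0.8}]' >/dev/null; python3 plan.py .4385 -.140 .228 -2.63
```

```text
t 8.08 p [ 0.4176 -0.14    0.2292] yaw -2.65 tilt [ 0.0002 -0.    ] F [-0.84  0.23 -2.22] T [ 0.04  0.01 -0.01] w 0.0318 g 22.0
d [ 0.0336 -0.002   0.0024] a [ 0.     -0.0002 -0.0005] dist 0.017
t 8.33 p [ 0.4217 -0.1402  0.2292] yaw -2.65 tilt [ 0.0001 -0.    ] F [ 0.27  0.09 -2.27] T [ 0.07  0.08 -0.03] w 0.0313 g 22.0
```

```bash
python3 -m inch '[{"dx":0.006,"dy":0,"dz":0,"ax":0,"ay":0,"az":0,"gripper":0.8},{"dx":0.012,"dy":0,"dz":0,"ax":0,"ay":0,"az":0,"gripper":0.8},{"dx":0.012,"dy":0,"dz":0,"ax":0,"ay":0,"az":0,"gripper":0.8}]' >/dev/null; python3 plan.py
python3 -m inch '[{"dx":0.006,"dy":0,"dz":0,"ax":0,"ay":0,"az":0,"gripper":0.8},{"dx":0.012,"dy":0,"dz":0,"ax":0,"ay":0,"az":0,"gripper":0.8},{"dx":0.012,"dy":0,"dz":0,"ax":0,"ay":0,"az":0,"gripper":0.8}]' >/dev/null; python3 plan.py 
python3 -m inch '[{"dx":0.005,"dy":0,"dz":0,"ax":0,"ay":0,"az":0,"gripper":0.8},{"dx":0.01,"dy":0,"dz":0,"ax":0,"ay":0,"az":0,"gripper":0.8},{"dx":0.01,"dy":0,"dz":0,"ax":0,"ay":0,"az":0,"gripper":0.8}]' >/dev/null; python3 plan.py .4385 -.140 .228 -2.63
```

```text
t 8.58 p [ 0.4279 -0.1405  0.2292] yaw -2.64 tilt [0.0002 0.    ] F [-0.62 -0.2  -2.25] T [0.03 0.   0.02] w 0.0317 g 22.0
t 8.83 p [ 0.4339 -0.1407  0.2292] yaw -2.64 tilt [ 0.0003 -0.    ] F [ 0.52 -0.68 -2.42] T [ 0.06 -0.01  0.04] w 0.0314 g 22.0
d [-0.0007 -0.0018  0.0024] a [-0.     -0.0002 -0.0003] dist 0.002
t 9.08 p [ 0.4388 -0.1409  0.2292] yaw -2.64 tilt [0.0002 0.    ] F [-0.65 -1.32 -1.91] T [-0.    0.07 -0.03] w 0.0315 g 22.0
```

```bash

python3 -m inch '[{"dx":0,"dy":0.002,"dz":0,"ax":0,"ay":0,"az":0,"gripper":0.8},{"dx":0,"dy":0.002,"dz":0,"ax":0,"ay":0,"az":0,"gripper":0.8}]' >/dev/null; python3 plan.py
python3 -m inch '[{"dx":0,"dy":0.002,"dz":0,"ax":0,"ay":0,"az":0,"gripper":0.8},{"dx":0,"dy":0.002,"dz":0,"ax":0,"ay":0,"az":0,"gripper":0.8}]' >/dev/null; python3 plan.py
python3 -m inch '[{"dx":0,"dy":0.002,"dz":0,"ax":0,"ay":0,"az":0,"gripper":0.8},{"dx":0,"dy":0.002,"dz":0,"ax":0,"ay":0,"az":0,"gripper":0.8}]' >/dev/null; python3 plan.py
```

```text
t 9.25 p [ 0.4383 -0.142   0.2291] yaw -2.65 tilt [-0.0002 -0.0001] F [ 0.48  0.45 -2.38] T [0.04 0.04 0.04] w 0.0315 g 22.0
t 9.42 p [ 0.4382 -0.1431  0.2292] yaw -2.66 tilt [-0.     -0.0001] F [-1.19  0.15 -2.29] T [ 0.01  0.02 -0.01] w 0.0315 g 22.0
t 9.58 p [ 0.4382 -0.1441  0.2292] yaw -2.66 tilt [-0.     -0.0001] F [ 0.38 -0.47 -2.65] T [ 0.01 -0.05 -0.02] w 0.0317 g 22.0
```

```bash

python3 -m inch '[{"dx":0,"dy":0.002,"dz":0,"ax":0,"ay":0,"az":0,"gripper":0.8},{"dx":0,"dy":0.002,"dz":0,"ax":0,"ay":0,"az":0,"gripper":0.8}]' >/dev/null; python3 plan.py
python3 -m inch '[{"dx":0,"dy":0.002,"dz":0,"ax":0,"ay":0,"az":0,"gripper":0.8},{"dx":0,"dy":0.002,"dz":0,"ax":0,"ay":0,"az":0,"gripper":0.8}]' >/dev/null; python3 plan.py
```

```text
t 9.75 p [ 0.4382 -0.1447  0.2292] yaw -2.66 tilt [0.0001 0.0008] F [-0.08  1.1  -1.92] T [0.41 0.01 0.01] w 0.0315 g 22.0
t 9.92 p [ 0.4383 -0.1451  0.2294] yaw -2.66 tilt [0.0002 0.0026] F [-0.55  5.53 -0.34] T [ 1.19  0.09 -0.04] w 0.0317 g 22.0
```

```bash

python3 -m inch '[{"dx":0,"dy":-0.004,"dz":0,"ax":0,"ay":0,"az":0,"gripper":0.8},{"dx":0,"dy":-0.01,"dz":0,"ax":0,"ay":0,"az":0,"gripper":0.8},{"dx":0,"dy":-0.01,"dz":0,"ax":0,"ay":0,"az":0,"gripper":0.8}]' >/dev/null; python3 plan.py
python3 -m inch '[{"dx":0,"dy":-0.002,"dz":0,"ax":0,"ay":0,"az":0,"gripper":0.8},{"dx":0,"dy":-0.002,"dz":0,"ax":0,"ay":0,"az":0,"gripper":0.8}]' >/dev/null; python3 plan.py
python3 -m inch '[{"dx":0,"dy":-0.002,"dz":0,"ax":0,"ay":0,"az":0,"gripper":0.8},{"dx":0,"dy":-0.002,"dz":0,"ax":0,"ay":0,"az":0,"gripper":0.8}]' >/dev/null; python3 plan.py
```

```text
t 10.17 p [ 0.4384 -0.1409  0.229 ] yaw -2.63 tilt [-0.0001 -0.0011] F [-0.18  0.23 -2.23] T [-0.04  0.09  0.02] w 0.0317 g 22.0
t 10.33 p [ 0.4384 -0.14    0.2291] yaw -2.64 tilt [-0.     -0.0006] F [ 0.56 -0.16 -1.76] T [-0.01  0.03 -0.02] w 0.0317 g 22.0
t 10.5 p [ 0.4385 -0.1389  0.2291] yaw -2.65 tilt [-0.     -0.0001] F [ 0.09  0.06 -2.64] T [ 0.01  0.08 -0.02] w 0.0312 g 22.0
```

```bash

python3 -m inch '[{"dx":0,"dy":-0.002,"dz":0,"ax":0,"ay":0,"az":0,"gripper":0.8},{"dx":0,"dy":-0.002,"dz":0,"ax":0,"ay":0,"az":0,"gripper":0.8}]' >/dev/null; python3 plan.py
python3 -m inch '[{"dx":0,"dy":-0.002,"dz":0,"ax":0,"ay":0,"az":0,"gripper":0.8},{"dx":0,"dy":-0.002,"dz":0,"ax":0,"ay":0,"az":0,"gripper":0.8}]' >/dev/null; python3 plan.py
```

```text
t 10.67 p [ 0.4386 -0.1384  0.2293] yaw -2.65 tilt [ 0.0001 -0.0014] F [-0.84 -2.43 -1.36] T [-0.38  0.1   0.01] w 0.0316 g 22.0
t 10.83 p [ 0.4386 -0.1379  0.2296] yaw -2.65 tilt [ 0.0002 -0.0031] F [-0.49 -5.38 -1.61] T [-1.25  0.24  0.08] w 0.0315 g 22.0
```

```bash

python3 -m inch '[{"dx":0,"dy":0.007,"dz":0,"ax":0,"ay":0,"az":0,"gripper":0.8},{"dx":0,"dy":0.007,"dz":0.01,"ax":0,"ay":0,"az":0,"gripper":0.8},{"dx":0,"dy":0.007,"dz":0.02,"ax":0,"ay":0,"az":0,"gripper":0.8},{"dx":0,"dy":0.007,"dz":0.03,"ax":0,"ay":0,"az":0,"gripper":0.8},{"dx":0,"dy":0.007,"dz":0.04,"ax":0,"ay":0,"az":0,"gripper":0.8},{"dx":0,"dy":0.007,"dz":0.042,"ax":0,"ay":0,"az":0,"gripper":0.8},{"dx":0,"dy":0.007,"dz":0.042,"ax":0,"ay":0,"az":0,"gripper":0.8}]' >/dev/null; python3 plan.py .4385 -.1416 .206 -2.63
python3 -m inch '[{"dx":0,"dy":0,"dz":0.003,"ax":0,"ay":0,"az":0,"gripper":0.8},{"dx":0,"dy":0,"dz":0.003,"ax":0,"ay":0,"az":0,"gripper":0.8}]' >/dev/null; python3 plan.py
```

```text
d [0.0011 0.003  0.0023] a [-0.0012  0.002  -0.0003] dist 0.002
t 11.42 p [ 0.438  -0.1401  0.2071] yaw -2.64 tilt [-0.0015  0.001 ] F [-0.19 -0.37 -3.13] T [0.07 0.03 0.04] w 0.0319 g 22.0
t 11.58 p [ 0.4385 -0.1404  0.2066] yaw -2.65 tilt [0.     0.0001] F [ 0.27 -0.09 -2.31] T [ 0.02  0.02 -0.  ] w 0.0315 g 22.0
```

```bash

python3 -m inch '[{"dx":0,"dy":0,"dz":0.002,"ax":0,"ay":0,"az":0,"gripper":0.8},{"dx":0,"dy":0,"dz":0.002,"ax":0,"ay":0,"az":0,"gripper":0.8}]' >/dev/null; python3 plan.py
python3 -m inch '[{"dx":0,"dy":0,"dz":0.002,"ax":0,"ay":0,"az":0,"gripper":0.8},{"dx":0,"dy":0,"dz":0.002,"ax":0,"ay":0,"az":0,"gripper":0.8}]' >/dev/null; python3 plan.py

```

```text
t 11.75 p [ 0.4385 -0.1404  0.2057] yaw -2.65 tilt [ 0.0002 -0.0001] F [-0.36 -0.65 -2.19] T [ 0.08 -0.02  0.03] w 0.0317 g 22.0
t 11.92 p [ 0.4384 -0.1404  0.2046] yaw -2.65 tilt [-0.0001  0.    ] F [-0.44  0.56 -2.45] T [0.03 0.01 0.02] w 0.0313 g 22.0
```

```bash

python3 -m inch '[{"dx":0,"dy":0.002,"dz":0.002,"ax":0,"ay":0,"az":0,"gripper":0.8},{"dx":0,"dy":0.002,"dz":0.002,"ax":0,"ay":0,"az":0,"gripper":0.8}]' >/dev/null; python3 plan.py
python3 -m inch '[{"dx":0,"dy":0,"dz":0.002,"ax":0,"ay":0,"az":0,"gripper":0.8},{"dx":0,"dy":0,"dz":0.002,"ax":0,"ay":0,"az":0,"gripper":0.8}]' >/dev/null; python3 plan.py
python3 -m inch '[{"dx":0,"dy":0,"dz":0.002,"ax":0,"ay":0,"az":0,"gripper":0.8},{"dx":0,"dy":0,"dz":0.002,"ax":0,"ay":0,"az":0,"gripper":0.8}]' >/dev/null; python3 plan.py
```

```text
t 12.08 p [ 0.4383 -0.1415  0.2035] yaw -2.66 tilt [-0.0002  0.    ] F [ 0.04 -0.84 -2.06] T [0.02 0.05 0.  ] w 0.0317 g 22.0
t 12.25 p [ 0.4383 -0.1414  0.2025] yaw -2.65 tilt [-0.0003  0.0002] F [-1.15 -0.45 -2.27] T [0.04 0.02 0.05] w 0.0314 g 22.0
t 12.42 p [ 0.4383 -0.1414  0.2014] yaw -2.65 tilt [-0.0003  0.0001] F [ 1.28 -0.74 -1.79] T [ 0.05  0.02 -0.02] w 0.0316 g 22.0
```

```bash

python3 -m inch '[{"dx":0,"dy":0,"dz":0.002,"ax":0,"ay":0,"az":0,"gripper":0.8},{"dx":0,"dy":0,"dz":0.002,"ax":0,"ay":0,"az":0,"gripper":0.8}]' >/dev/null; python3 plan.py
python3 -m inch '[{"dx":0,"dy":0,"dz":0.002,"ax":0,"ay":0,"az":0,"gripper":0.8},{"dx":0,"dy":0,"dz":0.002,"ax":0,"ay":0,"az":0,"gripper":0.8}]' >/dev/null; python3 plan.py
```

```text
t 12.58 p [ 0.4383 -0.1414  0.2005] yaw -2.65 tilt [-0.0003  0.0002] F [-0.46 -0.17 -2.72] T [ 0.05  0.02 -0.03] w 0.0316 g 22.0
t 12.75 p [ 0.4383 -0.1414  0.1994] yaw -2.65 tilt [-0.0003  0.0001] F [-0.29  0.36 -1.96] T [0.01 0.02 0.01] w 0.0314 g 22.0
```

```bash

python3 -m inch '[{"dx":0,"dy":0,"dz":0.002,"ax":0,"ay":0,"az":0,"gripper":0.8},{"dx":0,"dy":0,"dz":0.002,"ax":0,"ay":0,"az":0,"gripper":0.8}]' >/dev/null; python3 plan.py
python3 -m inch '[{"dx":0,"dy":0,"dz":0.002,"ax":0,"ay":0,"az":0,"gripper":0.8},{"dx":0,"dy":0,"dz":0.002,"ax":0,"ay":0,"az":0,"gripper":0.8}]' >/dev/null; python3 plan.py
```

```text
t 12.92 p [ 0.4383 -0.1414  0.1985] yaw -2.65 tilt [-0.0003  0.0001] F [ 0.24 -0.12 -2.39] T [-0.02 -0.03 -0.06] w 0.0318 g 22.0
t 13.08 p [ 0.4383 -0.1414  0.1975] yaw -2.65 tilt [-0.0002  0.0001] F [ 0.67 -0.21 -1.52] T [0.06 0.05 0.04] w 0.0321 g 22.0
```

```bash

python3 -m inch '[{"dx":0,"dy":0,"dz":0.002,"ax":0,"ay":0,"az":0,"gripper":0.8},{"dx":0,"dy":0,"dz":0.002,"ax":0,"ay":0,"az":0,"gripper":0.8}]' >/dev/null; python3 plan.py
python3 -m inch '[{"dx":0,"dy":0,"dz":0.002,"ax":0,"ay":0,"az":0,"gripper":0.8},{"dx":0,"dy":0,"dz":0.002,"ax":0,"ay":0,"az":0,"gripper":0.8}]' >/dev/null; python3 plan.py
```

```text
t 13.25 p [ 0.4383 -0.1414  0.1965] yaw -2.65 tilt [-0.0002  0.0001] F [ 0.19 -0.06 -1.23] T [-0.06  0.05  0.04] w 0.0317 g 22.0
t 13.42 p [ 0.4383 -0.1414  0.1955] yaw -2.65 tilt [-0.0003  0.0001] F [ 0.79  0.3  -1.77] T [ 0.01  0.05 -0.03] w 0.0314 g 22.0
```

```bash

python3 -m inch '[{"dx":0,"dy":0,"dz":0.002,"ax":0,"ay":0,"az":0,"gripper":0.8},{"dx":0,"dy":0,"dz":0.002,"ax":0,"ay":0,"az":0,"gripper":0.8}]' >/dev/null; python3 plan.py
python3 -m inch '[{"dx":0,"dy":0,"dz":0.002,"ax":0,"ay":0,"az":0,"gripper":0.8},{"dx":0,"dy":0,"dz":0.002,"ax":0,"ay":0,"az":0,"gripper":0.8}]' >/dev/null; python3 plan.py
```

```text
t 13.58 p [ 0.4383 -0.1414  0.1944] yaw -2.65 tilt [-0.0003  0.0001] F [-0.24 -0.08 -2.13] T [ 0.08  0.04 -0.03] w 0.0317 g 22.0
t 13.75 p [ 0.4383 -0.1414  0.1935] yaw -2.65 tilt [-0.0003  0.0001] F [-1.09 -0.12 -2.15] T [0.03 0.06 0.03] w 0.0315 g 22.0
```

```bash

python3 -m inch '[{"dx":0,"dy":0,"dz":0.002,"ax":0,"ay":0,"az":0,"gripper":0.8},{"dx":0,"dy":0,"dz":0.002,"ax":0,"ay":0,"az":0,"gripper":0.8}]' >/dev/null; python3 plan.py
python3 -m inch '[{"dx":0,"dy":0,"dz":0.002,"ax":0,"ay":0,"az":0,"gripper":0.8},{"dx":0,"dy":0,"dz":0.002,"ax":0,"ay":0,"az":0,"gripper":0.8}]' >/dev/null; python3 plan.py
```

```text
t 13.92 p [ 0.4383 -0.1414  0.1925] yaw -2.65 tilt [-0.0003  0.0001] F [-0.21 -0.51 -1.6 ] T [0.01 0.03 0.02] w 0.0317 g 22.0
t 14.08 p [ 0.4383 -0.1414  0.1915] yaw -2.65 tilt [-0.0003  0.0001] F [ 0.49 -0.55 -2.1 ] T [ 0.04 -0.    0.01] w 0.0316 g 22.0
```

```bash

python3 -m inch '[{"dx":0,"dy":0,"dz":0.002,"ax":0,"ay":0,"az":0,"gripper":0.8},{"dx":0,"dy":0,"dz":0.002,"ax":0,"ay":0,"az":0,"gripper":0.8}]' >/dev/null; python3 plan.py
python3 -m inch '[{"dx":0,"dy":0,"dz":0.002,"ax":0,"ay":0,"az":0,"gripper":0.8},{"dx":0,"dy":0,"dz":0.002,"ax":0,"ay":0,"az":0,"gripper":0.8}]' >/dev/null; python3 plan.py
python3 -m inch '[{"dx":0,"dy":0,"dz":0.002,"ax":0,"ay":0,"az":0,"gripper":0.8},{"dx":0,"dy":0,"dz":0.002,"ax":0,"ay":0,"az":0,"gripper":0.8}]' >/dev/null; python3 plan.py
```

```text
t 14.25 p [ 0.4383 -0.1414  0.1904] yaw -2.65 tilt [-0.0003  0.0001] F [ 0.43  0.27 -2.21] T [ 0.02  0.08 -0.03] w 0.0318 g 22.0
t 14.42 p [ 0.4383 -0.1414  0.1894] yaw -2.65 tilt [-0.0003  0.0001] F [-0.54 -0.13 -2.88] T [0.07 0.01 0.01] w 0.0315 g 22.0
t 14.58 p [ 0.4383 -0.1414  0.1885] yaw -2.65 tilt [-0.0002  0.0002] F [-0.97  0.06 -2.4 ] T [0.03 0.07 0.  ] w 0.0315 g 22.0
```

```bash

python3 -m inch '[{"dx":0,"dy":0,"dz":0.002,"ax":0,"ay":0,"az":0,"gripper":0.8},{"dx":0,"dy":0,"dz":0.002,"ax":0,"ay":0,"az":0,"gripper":0.8}]' >/dev/null; python3 plan.py
python3 -m inch '[{"dx":0,"dy":0,"dz":0.002,"ax":0,"ay":0,"az":0,"gripper":0.8},{"dx":0,"dy":0,"dz":0.002,"ax":0,"ay":0,"az":0,"gripper":0.8}]' >/dev/null; python3 plan.py
python3 -m inch '[{"dx":0,"dy":0,"dz":0.002,"ax":0,"ay":0,"az":0,"gripper":0.8},{"dx":0,"dy":0,"dz":0.002,"ax":0,"ay":0,"az":0,"gripper":0.8}]' >/dev/null; python3 plan.py
```

```text
t 14.75 p [ 0.4383 -0.1414  0.1875] yaw -2.65 tilt [-0.0003  0.0001] F [-0.27 -0.39 -3.51] T [ 0.01  0.06 -0.02] w 0.0319 g 22.0
t 14.92 p [ 0.4383 -0.1414  0.1865] yaw -2.65 tilt [-0.0003  0.0001] F [-0.39  0.65 -1.83] T [0.05 0.01 0.02] w 0.0318 g 22.0
t 15.08 p [ 0.4383 -0.1414  0.1855] yaw -2.65 tilt [-0.0003  0.0001] F [-0.05  0.89 -2.17] T [-0.01  0.01  0.01] w 0.0318 g 22.0
```

```bash

python3 -m inch '[{"dx":0,"dy":0,"dz":0.002,"ax":0,"ay":0,"az":0,"gripper":0.8},{"dx":0,"dy":0,"dz":0.002,"ax":0,"ay":0,"az":0,"gripper":0.8}]' >/dev/null; python3 plan.py
python3 -m inch '[{"dx":0,"dy":0,"dz":0.002,"ax":0,"ay":0,"az":0,"gripper":0.8},{"dx":0,"dy":0,"dz":0.002,"ax":0,"ay":0,"az":0,"gripper":0.8}]' >/dev/null; python3 plan.py
python3 -m inch '[{"dx":0,"dy":0,"dz":0.002,"ax":0,"ay":0,"az":0,"gripper":0.8},{"dx":0,"dy":0,"dz":0.002,"ax":0,"ay":0,"az":0,"gripper":0.8}]' >/dev/null; python3 plan.py
```

```text
t 15.25 p [ 0.4383 -0.1414  0.1845] yaw -2.65 tilt [-0.0002  0.0001] F [ 0.59 -0.08 -1.63] T [-0.   -0.01 -0.01] w 0.0316 g 22.0
t 15.42 p [ 0.4383 -0.1414  0.1835] yaw -2.65 tilt [-0.0003  0.0001] F [ 0.03 -0.59 -2.99] T [0.09 0.01 0.04] w 0.0318 g 22.0
t 15.58 p [ 0.4383 -0.1414  0.1825] yaw -2.65 tilt [-0.0002  0.0001] F [-0.27  0.49 -1.84] T [0.05 0.07 0.04] w 0.0314 g 22.0
```

```bash

python3 -m inch '[{"dx":0.002,"dy":0,"dz":0,"ax":0,"ay":0,"az":0,"gripper":0.8},{"dx":0.002,"dy":0,"dz":0,"ax":0,"ay":0,"az":0,"gripper":0.8}]' >/dev/null; python3 plan.py
python3 -m inch '[{"dx":0.002,"dy":0,"dz":0,"ax":0,"ay":0,"az":0,"gripper":0.8},{"dx":0.002,"dy":0,"dz":0,"ax":0,"ay":0,"az":0,"gripper":0.8}]' >/dev/null; python3 plan.py
```

```text
t 15.75 p [ 0.4391 -0.1414  0.1825] yaw -2.64 tilt [-0.0013  0.0002] F [-2.14  0.57 -2.32] T [0.02 0.35 0.08] w 0.0314 g 22.0
t 15.92 p [ 0.4394 -0.1414  0.1824] yaw -2.64 tilt [-0.0035  0.0004] F [-5.5  -0.37 -0.67] T [0.03 1.07 0.  ] w 0.0313 g 22.0
```

In the keyway by luck: the back wall is felt at x≈0.439. Centring, then lowering to feel the seat.

```bash

python3 -m inch '[{"dx":-0.003,"dy":0,"dz":0,"ax":0,"ay":0,"az":0,"gripper":0.8},{"dx":-0.0055,"dy":0,"dz":0,"ax":0,"ay":0,"az":0,"gripper":0.8},{"dx":-0.0055,"dy":0,"dz":0,"ax":0,"ay":0,"az":0,"gripper":0.8}]' >/dev/null; python3 plan.py
python3 -m inch '[{"dx":0,"dy":0,"dz":0.004,"ax":0,"ay":0,"az":0,"gripper":0.8},{"dx":0,"dy":0,"dz":0.008,"ax":0,"ay":0,"az":0,"gripper":0.8},{"dx":0,"dy":0,"dz":0.012,"ax":0,"ay":0,"az":0,"gripper":0.8},{"dx":0,"dy":0,"dz":0.012,"ax":0,"ay":0,"az":0,"gripper":0.8}]' >/dev/null; python3 plan.py
python3 -m inch '[{"dx":0,"dy":0,"dz":0.002,"ax":0,"ay":0,"az":0,"gripper":0.8},{"dx":0,"dy":0,"dz":0.002,"ax":0,"ay":0,"az":0,"gripper":0.8}]' >/dev/null; python3 plan.py
```

```text
t 16.17 p [ 0.4379 -0.1415  0.1828] yaw -2.66 tilt [ 0.0014 -0.0002] F [-0.61 -0.46 -1.82] T [ 0.05 -0.02 -0.01] w 0.0315 g 22.0
t 16.5 p [ 0.4374 -0.1412  0.176 ] yaw -2.65 tilt [-0.0008  0.0004] F [-0.33  0.22 -2.54] T [0.02 0.04 0.  ] w 0.0316 g 22.0
t 16.67 p [ 0.4376 -0.1414  0.1754] yaw -2.65 tilt [-0.0002  0.0002] F [ 0.15 -0.12 -2.67] T [ 0.03 -0.02 -0.03] w 0.0318 g 22.0
```

```bash

python3 -m inch '[{"dx":0,"dy":0,"dz":0.002,"ax":0,"ay":0,"az":0,"gripper":0.8},{"dx":0,"dy":0,"dz":0.002,"ax":0,"ay":0,"az":0,"gripper":0.8}]' >/dev/null; python3 plan.py
python3 -m inch '[{"dx":0,"dy":0,"dz":0.002,"ax":0,"ay":0,"az":0,"gripper":0.8},{"dx":0,"dy":0,"dz":0.002,"ax":0,"ay":0,"az":0,"gripper":0.8}]' >/dev/null; python3 plan.py
```

```text
t 16.83 p [ 0.4376 -0.1414  0.1745] yaw -2.65 tilt [-0.0002  0.0001] F [-0.79 -0.39 -1.94] T [0.   0.03 0.01] w 0.0318 g 22.0
t 17.0 p [ 0.4376 -0.1414  0.1735] yaw -2.65 tilt [-0.0001  0.0001] F [ 0.06 -1.1  -1.86] T [ 0.    0.01 -0.07] w 0.0318 g 22.0
```

```bash

python3 -m inch '[{"dx":0,"dy":0,"dz":0.002,"ax":0,"ay":0,"az":0,"gripper":0.8},{"dx":0,"dy":0,"dz":0.002,"ax":0,"ay":0,"az":0,"gripper":0.8}]' >/dev/null; python3 plan.py
python3 -m inch '[{"dx":0,"dy":0,"dz":0.002,"ax":0,"ay":0,"az":0,"gripper":0.8},{"dx":0,"dy":0,"dz":0.002,"ax":0,"ay":0,"az":0,"gripper":0.8}]' >/dev/null; python3 plan.py
```

```text
t 17.17 p [ 0.4375 -0.1414  0.1725] yaw -2.65 tilt [-0.0003  0.0002] F [-0.84  0.6  -2.03] T [ 0.03  0.01 -0.03] w 0.0316 g 22.0
t 17.33 p [ 0.4375 -0.1414  0.1715] yaw -2.65 tilt [-0.0002  0.0001] F [-0.58 -0.67 -1.3 ] T [0.04 0.04 0.02] w 0.0319 g 22.0
```

```bash

python3 -m inch '[{"dx":0,"dy":0,"dz":0.002,"ax":0,"ay":0,"az":0,"gripper":0.8},{"dx":0,"dy":0,"dz":0.002,"ax":0,"ay":0,"az":0,"gripper":0.8}]' >/dev/null; python3 plan.py
python3 -m inch '[{"dx":0,"dy":0,"dz":0.002,"ax":0,"ay":0,"az":0,"gripper":0.8},{"dx":0,"dy":0,"dz":0.002,"ax":0,"ay":0,"az":0,"gripper":0.8}]' >/dev/null; python3 plan.py
```

```text
t 17.5 p [ 0.4376 -0.1414  0.1705] yaw -2.65 tilt [-0.0003  0.0001] F [ 0.29 -0.17 -2.95] T [-0.03  0.11 -0.02] w 0.0317 g 22.0
t 17.67 p [ 0.4375 -0.1414  0.1694] yaw -2.65 tilt [-0.0003  0.0001] F [ 0.31 -0.38 -2.08] T [0.07 0.06 0.05] w 0.0316 g 22.0
```

```bash

python3 -m inch '[{"dx":0,"dy":0,"dz":0.002,"ax":0,"ay":0,"az":0,"gripper":0.8},{"dx":0,"dy":0,"dz":0.002,"ax":0,"ay":0,"az":0,"gripper":0.8}]' >/dev/null; python3 plan.py
python3 -m inch '[{"dx":0,"dy":0,"dz":0.002,"ax":0,"ay":0,"az":0,"gripper":0.8},{"dx":0,"dy":0,"dz":0.002,"ax":0,"ay":0,"az":0,"gripper":0.8}]' >/dev/null; python3 plan.py
```

```text
t 17.83 p [ 0.4376 -0.1414  0.1685] yaw -2.65 tilt [-0.0002  0.0001] F [ 0.15 -0.25 -3.21] T [0.01 0.04 0.  ] w 0.0319 g 22.0
t 18.0 p [ 0.4375 -0.1414  0.1675] yaw -2.65 tilt [-0.0003  0.0001] F [ 0.16 -0.24 -2.22] T [0.07 0.02 0.03] w 0.0319 g 22.0
```

```bash

python3 -m inch '[{"dx":0,"dy":0,"dz":0.002,"ax":0,"ay":0,"az":0,"gripper":0.8},{"dx":0,"dy":0,"dz":0.002,"ax":0,"ay":0,"az":0,"gripper":0.8}]' >/dev/null; python3 plan.py
python3 -m inch '[{"dx":0,"dy":0,"dz":0.002,"ax":0,"ay":0,"az":0,"gripper":0.8},{"dx":0,"dy":0,"dz":0.002,"ax":0,"ay":0,"az":0,"gripper":0.8}]' >/dev/null; python3 plan.py
```

```text
t 18.17 p [ 0.4376 -0.1413  0.1665] yaw -2.65 tilt [-0.0002  0.0001] F [-0.39 -0.43 -1.67] T [ 0.08  0.04 -0.02] w 0.0315 g 22.0
t 18.33 p [ 0.4375 -0.1413  0.1655] yaw -2.65 tilt [-0.0003  0.0001] F [-0.08  0.   -2.49] T [0.05 0.01 0.03] w 0.0315 g 22.0
```

```bash

python3 -m inch '[{"dx":0,"dy":0,"dz":0.002,"ax":0,"ay":0,"az":0,"gripper":0.8},{"dx":0,"dy":0,"dz":0.002,"ax":0,"ay":0,"az":0,"gripper":0.8}]' >/dev/null; python3 plan.py
python3 -m inch '[{"dx":0,"dy":0,"dz":0.002,"ax":0,"ay":0,"az":0,"gripper":0.8},{"dx":0,"dy":0,"dz":0.002,"ax":0,"ay":0,"az":0,"gripper":0.8}]' >/dev/null; python3 plan.py
```

```text
t 18.5 p [ 0.4376 -0.1414  0.1645] yaw -2.65 tilt [-0.0003  0.0001] F [ 0.92  0.87 -2.46] T [0.   0.05 0.02] w 0.0317 g 22.0
t 18.67 p [ 0.4376 -0.1414  0.1635] yaw -2.65 tilt [-0.0002  0.    ] F [ 0.91 -0.02 -1.21] T [-0.01  0.02 -0.  ] w 0.0316 g 22.0
```

```bash

python3 -m inch '[{"dx":0,"dy":0,"dz":0.002,"ax":0,"ay":0,"az":0,"gripper":0.8},{"dx":0,"dy":0,"dz":0.002,"ax":0,"ay":0,"az":0,"gripper":0.8}]' >/dev/null; python3 plan.py
python3 -m inch '[{"dx":0,"dy":0,"dz":0.002,"ax":0,"ay":0,"az":0,"gripper":0.8},{"dx":0,"dy":0,"dz":0.002,"ax":0,"ay":0,"az":0,"gripper":0.8}]' >/dev/null; python3 plan.py
```

```text
t 18.83 p [ 0.4378 -0.1414  0.1632] yaw -2.65 tilt [ 0. -0.] F [-1.74  0.73  1.2 ] T [ 0.18  0.3  -0.01] w 0.032 g 22.0
t 19.0 p [ 0.4379 -0.1415  0.163 ] yaw -2.65 tilt [ 0.0002 -0.0001] F [-4.29  0.66  4.98] T [ 0.35  0.66 -0.  ] w 0.0314 g 22.0
```

Contact at z≈0.1633 with a push towards −x. I'll ease off, shift 1 mm forward and feel again.

```bash

python3 -m inch '[{"dx":0,"dy":0,"dz":-0.003,"ax":0,"ay":0,"az":0,"gripper":0.8},{"dx":-0.003,"dy":0,"dz":-0.003,"ax":0,"ay":0,"az":0,"gripper":0.8},{"dx":-0.003,"dy":0,"dz":-0.003,"ax":0,"ay":0,"az":0,"gripper":0.8}]' >/dev/null; python3 plan.py
python3 -m inch '[{"dx":0,"dy":0,"dz":0.0015,"ax":0,"ay":0,"az":0,"gripper":0.8},{"dx":0,"dy":0,"dz":0.0015,"ax":0,"ay":0,"az":0,"gripper":0.8},{"dx":0,"dy":0,"dz":0.0015,"ax":0,"ay":0,"az":0,"gripper":0.8}]' >/dev/null; python3 plan.py
python3 -m inch '[{"dx":0,"dy":0,"dz":0.0015,"ax":0,"ay":0,"az":0,"gripper":0.8},{"dx":0,"dy":0,"dz":0.0015,"ax":0,"ay":0,"az":0,"gripper":0.8},{"dx":0,"dy":0,"dz":0.0015,"ax":0,"ay":0,"az":0,"gripper":0.8}]' >/dev/null; python3 plan.py
```

```text
t 19.25 p [ 0.4363 -0.1414  0.1632] yaw -2.65 tilt [ 0.001  -0.0004] F [ 0.81 -0.02  0.43] T [-0.01 -0.04  0.01] w 0.0313 g 22.0
t 19.5 p [ 0.4364 -0.1415  0.1631] yaw -2.65 tilt [ 0.0007 -0.0004] F [-0.97  1.21  4.88] T [ 0.12  0.24 -0.02] w 0.0315 g 22.0
t 19.75 p [ 0.4365 -0.1415  0.1629] yaw -2.65 tilt [ 0.0007 -0.0004] F [-2.    0.88  7.6 ] T [0.23 0.61 0.07] w 0.0319 g 22.0
```

```bash

python3 -m inch '[{"dx":-0.001,"dy":0,"dz":-0.0025,"ax":0,"ay":0,"az":0,"gripper":0.8},{"dx":-0.001,"dy":0,"dz":-0.0025,"ax":0,"ay":0,"az":0,"gripper":0.8},{"dx":-0.001,"dy":0,"dz":-0.0025,"ax":0,"ay":0,"az":0,"gripper":0.8}]' >/dev/null; python3 plan.py
python3 -m inch '[{"dx":0,"dy":0,"dz":0,"ax":0,"ay":0,"az":0,"gripper":0.6},{"dx":0,"dy":0,"dz":0,"ax":0,"ay":0,"az":0,"gripper":0.5},{"dx":0,"dy":0,"dz":0,"ax":0,"ay":0,"az":0,"gripper":0.3},{"dx":0,"dy":0,"dz":0,"ax":0,"ay":0,"az":0,"gripper":0.1},{"dx":0,"dy":0,"dz":0,"ax":0,"ay":0,"az":0,"gripper":0},{"dx":0,"dy":0,"dz":0,"ax":0,"ay":0,"az":0,"gripper":0},{"dx":0,"dy":0,"dz":0,"ax":0,"ay":0,"az":0,"gripper":0},{"dx":0,"dy":0,"dz":0,"ax":0,"ay":0,"az":0,"gripper":0}]' >/dev/null; python3 plan.py
```

```text
t 20.0 p [ 0.436  -0.1414  0.1631] yaw -2.65 tilt [ 0.0011 -0.0004] F [ 0.58 -0.31  2.72] T [-0.08 -0.12  0.07] w 0.0315 g 22.0
t 20.67 p [ 0.4354 -0.1413  0.1625] yaw -2.66 tilt [-0.0007  0.    ] F [0.02 0.36 0.07] T [-0.01  0.02  0.02] w 0.0791 g 0.0
```

```bash

python3 -m inch '[{"dx":0,"dy":-0.006,"dz":0,"ax":0,"ay":0,"az":0,"gripper":0},{"dx":0,"dy":-0.012,"dz":0,"ax":0,"ay":0,"az":0,"gripper":0},{"dx":0,"dy":-0.012,"dz":0,"ax":0,"ay":0,"az":0,"gripper":0.3},{"dx":0,"dy":-0.012,"dz":0,"ax":0,"ay":0,"az":0,"gripper":0.45},{"dx":0,"dy":-0.012,"dz":0,"ax":0,"ay":0,"az":0,"gripper":0.6},{"dx":0,"dy":-0.012,"dz":0,"ax":0,"ay":0,"az":0,"gripper":0.6},{"dx":0,"dy":-0.012,"dz":0,"ax":0,"ay":0,"az":0,"gripper":0.6},{"dx":0,"dy":-0.012,"dz":0,"ax":0,"ay":0,"az":0,"gripper":0.6},{"dx":0,"dy":-0.012,"dz":0,"ax":0,"ay":0,"az":0,"gripper":0.6},{"dx":0,"dy":-0.012,"dz":0,"ax":0,"ay":0,"az":0,"gripper":0.6},{"dx":0,"dy":-0.012,"dz":0,"ax":0,"ay":0,"az":0,"gripper":0.6}]' 3 >/dev/null; python3 plan.py
```

```text
t 21.58 p [ 0.4359 -0.1354  0.1629] yaw -2.65 tilt [ 0.     -0.0003] F [ 0.89 -0.86  0.63] T [-0.11  0.01  0.02] w 0.0439 g 3.0
```

Width is 43.9 mm at 3 N, so the pin is fully out and in the eye. Releasing and retreating straight up.

```bash

python3 -m inch '[{"dx":0,"dy":0,"dz":0,"ax":0,"ay":0,"az":0,"gripper":0.3},{"dx":0,"dy":0,"dz":0,"ax":0,"ay":0,"az":0,"gripper":0},{"dx":0,"dy":0,"dz":0,"ax":0,"ay":0,"az":0,"gripper":0},{"dx":0,"dy":0,"dz":0,"ax":0,"ay":0,"az":0,"gripper":0},{"dx":0,"dy":0,"dz":0,"ax":0,"ay":0,"az":0,"gripper":0},{"dx":0,"dy":0,"dz":-0.03,"ax":0,"ay":0,"az":0,"gripper":0},{"dx":0,"dy":0,"dz":-0.08,"ax":0,"ay":0,"az":0,"gripper":0},{"dx":0,"dy":0,"dz":-0.14,"ax":0,"ay":0,"az":0,"gripper":0},{"dx":0,"dy":0,"dz":-0.18,"ax":0,"ay":0,"az":0,"gripper":0},{"dx":-0.04,"dy":0.04,"dz":-0.2,"ax":0,"ay":0,"az":0,"gripper":0},{"dx":-0.1,"dy":0.1,"dz":-0.2,"ax":0,"ay":0,"az":0,"gripper":0},{"dx":-0.15,"dy":0.2,"dz":-0.2,"ax":0,"ay":0,"az":0,"gripper":0},{"dx":-0.15,"dy":0.3,"dz":-0.2,"ax":0,"ay":0,"az":0,"gripper":0},{"dx":-0.15,"dy":0.4,"dz":-0.2,"ax":0,"ay":0,"az":0,"gripper":0},{"dx":-0.15,"dy":0.5,"dz":-0.2,"ax":0,"ay":0,"az":0,"gripper":0},{"dx":-0.15,"dy":0.5,"dz":-0.2,"ax":0,"ay":0,"az":0,"gripper":0},{"dx":-0.15,"dy":0.5,"dz":-0.2,"ax":0,"ay":0,"az":0,"gripper":0},{"dx":-0.15,"dy":0.5,"dz":-0.2,"ax":0,"ay":0,"az":0,"gripper":0}]' >/dev/null; python3 plan.py; python3 - <<'E'
from plant import vision
import cv2,numpy as np
out=[]
for n,(r,c) in {"scene":((130,300),(250,420)),"top":((160,330),(270,440))}.items():
    f=vision.grab_frame(n);a=f["img"][r[0]:r[1],c[0]:c[1],::-1]; out.append(cv2.resize(a,(400,400),interpolation=cv2.INTER_CUBIC))
cv2.imwrite("pics/s3.png",np.hstack(out))
E
```

```text
t 23.08 p [ 0.3488 -0.3829  0.2623] yaw -2.82 tilt [-0.0009  0.0016] F [-0.75 -0.17 -0.49] T [0.05 0.05 0.05] w 0.095 g 0.0
```

View pics/s3.png

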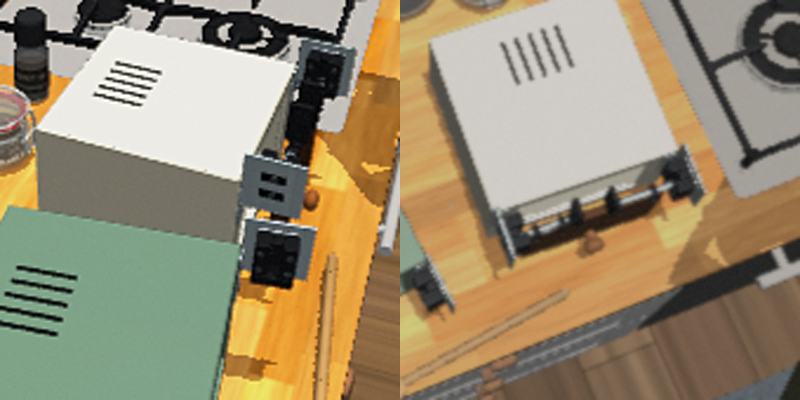

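The flap hangs in both cream shoes: its plates are at about (575,210) and (612,198), and the knob faces out at (594,242). The robot is clear, so I'm handing in.

```bash
python3 -c "from plant import arm; print(arm.close_job())"
```

```text
the job is handed in; nothing more can be done
None
```

The flap now hangs in the cream bin's hinge shoes with the knob facing out and the pin sprung home, checked by a light squeeze on the plates and a last picture. The job was handed in at about 23 s; the hand-in call gave no verdict.

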